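Raise the bench work support onto its latch

TASK

The bench work support is down: take its wooden head bar, raise the ladder section until you feel its gravity pawl snap past the latch rung, without forcing it against the stop just above, and let it down under control until the pawl sits on the rung. Then press down on the head with about 12 N for a second to prove that the latch holds, and let go, leaving the support standing on its latch and the other things on the bench alone.

Things in the scene. Friction and masses are not known exactly. Their poses are not given: they have to be found in the camera images.
- frame: Fixed base of the work support: dark board 160 (x) x 250 (y) x 25 mm with two 170 mm high uprights at y = +-112 mm in which the ladder section slides vertically. Origin: centre of the underside, on the bench; z up, y along the head bar, +x the latch side. Two latch posts at x = +52, y = +-60 mm. Nothing of base, posts or latch is higher than 180 mm.
- head (a point): Centre of the wooden head bar on top of the ladder section: 22 (x) x 210 (along frame y) x 28 mm high; 204 mm above the bench when down. Take it at its middle from above, across the 22 mm: 60 mm free beside both long sides, 20 mm free under it. Section and pawl weigh 0.68 to 0.86 kg, slide with about 1 N friction, and fall if let go unlatched.
- section (a joint): Height of the ladder section in m: 0 = fully down (start), grows upwards. L = unknown latch height error, -0.014 to +0.014, new each start. Going up: at about 0.030+L the pawl meets the rung and 2 to 3 N more lift is needed, fading to 1 N; at about 0.062+L it slips past and that load is gone; at about 0.068+L the section meets the stop. Lowered after that it rests on the rung at about 0.050+L.
- pawl_pin (a point): Hinge pin of the steel pawl on the aluminium section, 65 mm above the bench when down, 12 mm to frame +x of the head's centre. The 34 mm nose points to frame +x; a counterweight on the other side holds it level. The rung pushes the nose down as it passes; then it swings back in 0.1 s. Seated, the rung carries the whole weight; if it has not slipped past, the section just goes down again.
- bracket (a joint): Give of the latch bracket in m, positive = downwards. Steel bracket (rung 12 mm thick, two stop tabs above it) between the latch posts on rubber mounts, 4 N per mm either way: about 0.0003 unloaded, 0.002 with the section standing on the rung, 0.005 with 12 N more pressed on it; negative when driven up at the stop. More than 7 mm either way (about 28 N) tears the mounts.
- jar_mid (a point): Bystander: glass jar, 72 mm across, 100 mm high, upright; point at its centre. Leave alone.
- driver_grip (a point): Bystander: screwdriver with a wooden handle lying on the bench; point in its handle. Leave alone.
- offcut_mid (a point): Bystander: wooden offcut, 70 x 120 x 38 mm, lying on the bench; point at its centre. Leave alone.
Things that resemble listed ones, but are neither listed nor needed, are in the scene too. There is more than one size of the part that bears bracket; the job needs the middle-sized.

How it is judged:
By the outcome, as a careful person would: the job done as asked, in the order asked, and still so for the second after the job is handed in, with the robot touching nothing.
It also fails if it takes over 72 s, if anything falls off the work surface, if the arm or the gripper's body presses on something with over 40 N, if the wrist force passes 120 N, or if a joint passes its speed limit or range.

ROBOT

A 6-joint arm with a two-finger parallel gripper is mounted at the origin on the work surface. World frame = base frame: x ahead of the robot, y to its left, z up, the work surface at z = 0. Lengths are in mm, angles in rad, forces in N, time in s.
With the tool pointing down it reaches from about 275 to 825 mm from the base axis. Payload 4.9 kg.
Tool frame: the origin (TCP) lies at the very end of the fingers, on their centre line; the grasp point (between the pads) lies 19 mm behind it; z points along the fingers, y is the direction in which the jaws open and shut (so a half turn about z gives the same grasp; the last joint's range is limited). The gripper opens to 85 mm and grips with 20 to 120 N. Pads are 22 mm wide; open, the fingers measure 114 mm over their backs; the gripper's body (76 mm by 85 mm) begins 54 mm behind the grasp point. The pads swing forward as they close: fully open they stand 13 mm farther back than shut.
Start: joints at [1.058, 0.326, -0.193, 1.052, 0, 1.437], TCP at [203.389, 511.03, 210.981] pointing down, gripper open.
Joint ranges: [-2.65, 2.65], [-0.97, 1.79], [-1.3, 1.35], [-1.93, 2.1], [-1.47, 1.37], [-3.14, 3.14]. Speed limits (rad/s): [2.57, 2.57, 3.14, 3.14, 3.14, 3.14].

INTERFACE

Orientations are given as [roll, pitch, yaw] about the fixed x, y, z axes, in that order (R = Rz(yaw) Ry(pitch) Rx(roll)).
In Python, from bench import bot, solve_ik, imaging gives the robot as it stands. Calls block until the motion is done:
- bot.move_ptp(position, orientation): joint-space move of the TCP to a pose.
- bot.movel(position, rot=None, max_speed=150, threshold=None): straight line of the TCP; rot=None keeps the orientation; max_speed is the mean speed in mm/s. With threshold (N) it stops when the force on the tool has changed by that much, and returns True; else False.
- bot.move_j(angles): joint-space move.
- bot.grip(opening, effort=None): opening from 0.0 (shut) to 1.0 (fully open); effort is the grip in N (None keeps the last); returns when the fingers have stopped.
- bot.dwell(seconds).
- solve_ik(position, orientation): joint angles nearest the present ones, or None.
- bot.get_state(): the state.
- imaging.capture(name): name is "scene" or "top" or "wrist"; returns the picture (400x640x3 uint8, blue, green, red); there is no depth.
- imaging.camera_model(name): a dict with "K" (3x3 intrinsics, pixels), "k1" (the pictures are not rectified: a ray, as slopes to the right and down, at radius r is drawn at 1 + k1 r^2 times it, then the intrinsics apply), "position" and "rotation" of the camera in the world. Camera axes: x right, y up, looking along -z (the intrinsics and any distortion apply to the point x, -y, -z); pixel columns grow to the right and rows downward; lengths in mm; the calibration is good to about 2 mm. A picture is of the moment at which its call begins: read the wrist's pose just before it. camera_model takes no time and is no camera call; for the wrist camera it gives the pose at the moment of the call.
A pose or a line that the arm cannot do raises bot.IKError and nothing moves.
- bot.sign_off(): hands the job in, once; it reports no verdict.
The state is a dict: "t": time; "qpos": joint angles; "joint_velocities": joint speeds; "effort": joint torques, N m; "tcp_pos": TCP position; "orientation": TCP orientation; "contact_force": force on the tool from outside, world axes, zero at the start; "wrist_torque": the same for the moment, N m; "opening": opening from 0.0 (shut) to 1.0 (fully open).
Only numpy, scipy, OpenCV 4.12 (cv2) and the standard library are available. Lean on these libraries where they do the work, as an engineer would, in place of code of your own. Each camera call takes 0.05 s, during which the arm holds its last target.

## Working session

There is one attempt and no reset: what is moved stays moved. The work goes in short steps, each a Python script; the robot and the scene stay as the last script left them, time stands still between calls to the robot, and variables do not carry over. Pictures are saved under pics/ and viewed, and the job is handed in when it is done.

```bash
mkdir -p pics; ls; python3 - <<'E'
from bench import bot, imaging
import cv2
for n in("scene","top","wrist"):
    cv2.imwrite(f"pics/{n}0.png",imaging.capture(n)); m=imaging.camera_model(n); print(n,m)
s=bot.get_state();print(s)
E
```

```text
pics
scene {'K': array([[470.70965583,   0.        , 322.96855739],
       [  0.        , 470.70965583, 196.58387155],
       [  0.        ,   0.        ,   1.        ]]), 'k1': -0.02999168197579822, 'position': array([1342.93324647,   87.10193097, 1171.51735857]), 'rotation': array([0.65105949, 0.01610291, 1.69067805])}
top {'K': array([[514.4950033 ,   0.        , 313.51186023],
       [  0.        , 514.4950033 , 201.70418942],
       [  0.        ,   0.        ,   1.        ]]), 'k1': -0.09056630939153301, 'position': array([ 238.48007373,   -8.2832148 , 1696.71847344]), 'rotation': array([ 0.19049289,  0.00501727, -1.57515878])}
wrist {'K': array([[303.32537303,   0.        , 323.07557016],
       [  0.        , 303.32537303, 200.91996873],
       [  0.        ,   0.        ,   1.        ]]), 'k1': -0.04629577420076601, 'position': array([139.71851927, 535.28944228, 372.7647343 ]), 'rotation': array([-0.27080252,  0.00141245,  1.19183333])}
{'t': 0.15, 'qpos': array([ 1.05781414e+00,  3.26755514e-01, -1.93343848e-01,  1.05200498e+00,
        1.81122409e-05,  1.43662152e+00]), 'joint_velocities': array([-0.00044752,  0.00104708,  0.00320135,  0.00064015, -0.00066728,
        0.00084645]), 'effort': array([ 1.45301841e-03, -4.43706501e+01,  2.62663794e+01,  1.04712095e-02,
       -9.37678283e-05, -5.56810704e-06]), 'tcp_pos': array([203.13885141, 510.61331689, 210.39552732]), 'orientation': array([-3.14029882e+00, -1.92925649e-04,  2.76278514e+00]), 'contact_force': array([ 0.58341235, -0.39575397, -0.29332932]), 'wrist_torque': array([ 0.04809733,  0.0086947 , -0.05087994]), 'opening': 1.0015457048068848}
```

View pics/scene0.png

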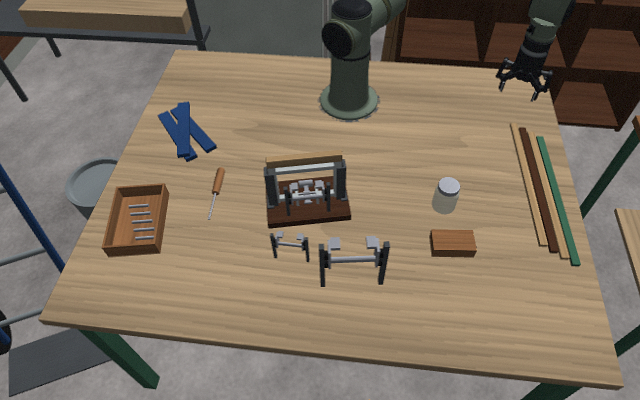

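View pics/top0.png

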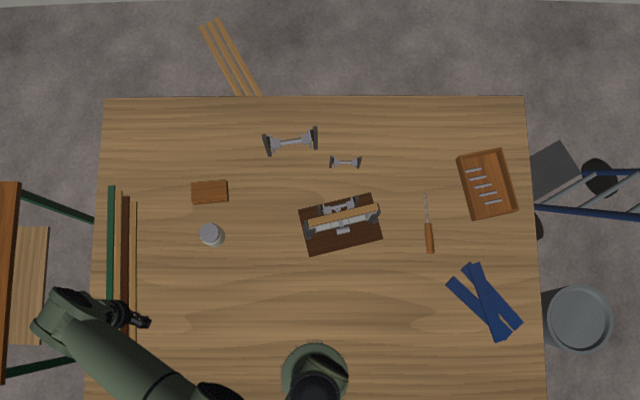

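View pics/wrist0.png

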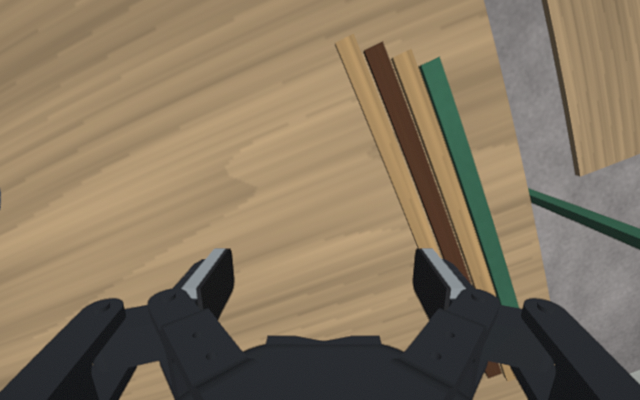

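The top view shows three latch brackets: one on the frame at about (338,207), a small loose one at (345,161), and a large loose one at (291,141). I'll check these in enlarged crops.

```bash
cat > h.py <<'E'
import numpy as np, cv2
from scipy.spatial.transform import Rotation as R
from bench import bot, solve_ik, imaging
def px2w(m,uv,z):
    K=m["K"]; d=(np.array(uv,float)-[K[0,2],K[1,2]])/[K[0,0],K[1,1]]
    s=d.copy()
    for _ in range(20): s=d/(1+m["k1"]*(s@s))
    ray=R.from_euler("xyz",m["rotation"]).as_matrix()@np.array([s[0],-s[1],-1])
    p=m["position"]; return p+ray*(z-p[2])/ray[2]
def w2px(m,P):
    c=R.from_euler("xyz",m["rotation"]).as_matrix().T@(np.array(P,float)-m["position"])
    s=np.array([c[0],-c[1]])/-c[2]; s=s*(1+m["k1"]*(s@s)); K=m["K"]
    return s*[K[0,0],K[1,1]]+[K[0,2],K[1,2]]
E
python3 - <<'E'
import cv2,numpy as np
t=cv2.imread("pics/top0.png")[120:270,250:400]; s=cv2.imread("pics/scene0.png")[145:295,245:400]
cv2.imwrite("pics/crop_top.png",cv2.resize(t,None,fx=4,fy=4,interpolation=cv2.INTER_CUBIC)[:600])
cv2.imwrite("pics/crop_sc.png",cv2.resize(s,None,fx=4,fy=4,interpolation=cv2.INTER_CUBIC)[:600])
E
```

```text
(no output)
```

View pics/crop_top.png

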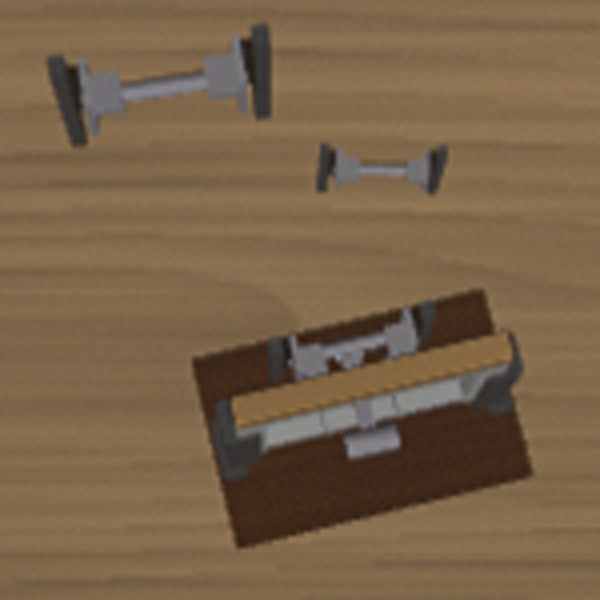

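View pics/crop_sc.png

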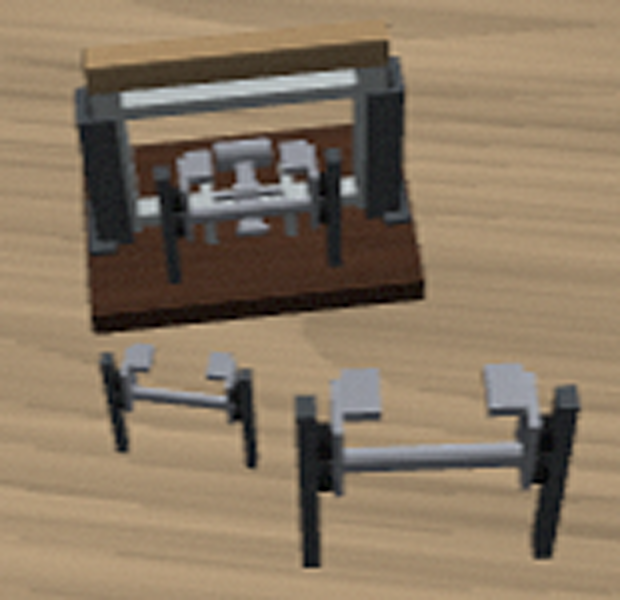

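The middle-sized bracket is the one on the frame, at top px (338,207). The loose ones at (345,161) and (291,141) are smaller and larger decoys. Next I'll measure the bar top (z=218) and the base corners (z=25).

```bash
python3 - <<'E'
from h import *
m=imaging.camera_model("top")
f=lambda c,o=(250,120):((np.array(c)+.5)/4-.5+o)
bar=[px2w(m,f(c),218) for c in [(233,400),(236,431),(513,362),(507,333)]]
base=[px2w(m,f(c),25) for c in [(193,358),(238,548),(533,475),(484,290)]]
for n,q in(("bar",bar),("base",base)):
    q=np.array(q);print(n,q.round(1).tolist(),"ctr",q.mean(0).round(1),"edges",[round(float(np.linalg.norm(q[i]-q[(i+1)%4])),1) for i in range(4)])
    d=(q[0]+q[1]-q[2]-q[3])/2; print("len dir deg",np.degrees(np.arctan2(d[1],d[0])))
ms=imaging.camera_model("scene")
g=lambda c:((np.array(c)+.5)/4-.5+(245,145))
q=np.array([px2w(ms,g(c),218) for c in [(83,50),(86,72),(388,42),(388,24)]]);print("scene bar",q.round(1).tolist(),q.mean(0))
q=np.array([px2w(ms,g(c),25) for c in [(92,317),(424,284)]]);print("scene base front",q.round(1).tolist(),np.linalg.norm(q[0]-q[1]))
E
```

```text
bar [[470.7, 14.5, 218.0], [447.9, 12.4, 218.0], [497.6, -190.0, 218.0], [519.2, -186.2, 218.0]] ctr [483.8 -87.3 218. ] edges [22.9, 208.4, 21.9, 206.5]
len dir deg 103.6953727991077
base [[536.2, 50.4, 25.0], [379.4, 13.7, 25.0], [437.6, -227.5, 25.0], [592.3, -191.2, 25.0]] ctr [486.4 -88.6  25. ] edges [161.0, 248.2, 158.9, 248.1]
len dir deg 103.31232024034937
scene bar [[505.9, -187.6, 218.0], [525.3, -181.7, 218.0], [476.8, 18.6, 218.0], [460.2, 17.0, 218.0]] [492.02937441 -83.42315163 218.        ]
scene base front [[595.5, -185.5, 25.0], [539.5, 54.4, 25.0]] 246.3536191789455
```

```bash
python3 - <<'E'
from h import *
for y in (103.5,-76.5): print(y,solve_ik([486,-86,320],[np.pi,0,np.radians(y)]))
bot.move_ptp([486,-86,330],[np.pi,0,np.radians(103.5)])
m=imaging.camera_model("wrist"); im=imaging.capture("wrist"); cv2.imwrite("pics/w1.png",im)
np.save("m1.npy",m,allow_pickle=True); print(m,bot.get_state()["tcp_pos"],bot.get_state()["t"],bot.get_state()["qpos"])
E
```

```text
103.5 [-0.32482356  0.16928246 -0.12215291  1.27936095  0.          1.01035332]
-76.5 [-0.32482356  0.16928246 -0.12215291  1.27936095  0.         -2.13123934]
{'K': array([[303.32537303,   0.        , 323.07557016],
       [  0.        , 303.32537303, 200.91996873],
       [  0.        ,   0.        ,   1.        ]]), 'k1': -0.04629577420076601, 'position': array([469.73992077, -19.89649066, 492.25226382]), 'rotation': array([-0.27104419,  0.00082711,  0.23672217])} [486.07706239 -85.25056281 329.84842029] 2.5833 [-3.23436586e-01  1.67366920e-01 -9.99785173e-02  1.30373177e+00
  1.79416300e-04  1.01036270e+00]
```

View pics/w1.png

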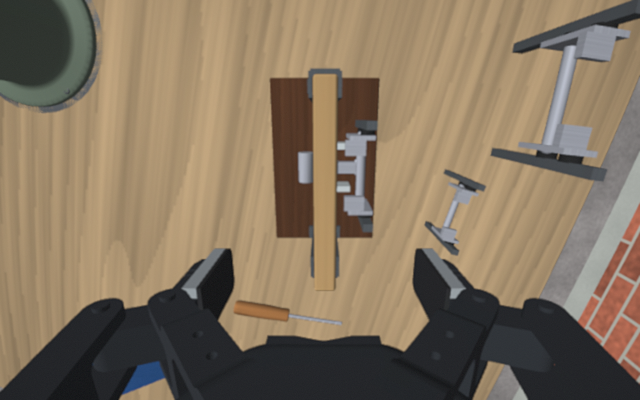

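The wrist view shows the whole bar, px x≈313–336 and y≈74–290, lying vertical between the jaws. I'll segment its top face.

```bash
python3 - <<'E'
from h import *
m=np.load("m1.npy",allow_pickle=True).item()
im=cv2.imread("pics/w1.png")
for r in (100,140,200,250): print(r,[tuple(map(int,im[r,c])) for c in range(308,342,2)])
print([ (r,tuple(map(int,im[r,325]))) for r in list(range(66,82,2))+list(range(280,298,2))])
def e(uv): return px2w(m,uv,218)
q=np.array([e(c) for c in [(313.,74),(336,74),(336,290),(314,290)]]);print(q.round(1),q.mean(0))
cv2.imwrite("pics/w1c.png",cv2.resize(im[60:300,260:400],None,fx=2.5,fy=2.5,interpolation=cv2.INTER_CUBIC))
E
```

```text
100 [(40, 55, 84), (40, 46, 64), (63, 83, 97), (104, 149, 183), (102, 147, 179), (101, 147, 179), (101, 146, 179), (100, 146, 178), (100, 145, 177), (100, 144, 177), (99, 143, 175), (98, 141, 173), (99, 142, 175), (97, 140, 171), (68, 98, 118), (41, 49, 59), (40, 55, 81)]
140 [(39, 56, 84), (40, 57, 86), (56, 80, 106), (103, 149, 181), (101, 145, 178), (102, 147, 179), (102, 146, 179), (102, 145, 178), (102, 146, 179), (100, 146, 177), (100, 144, 175), (98, 143, 174), (100, 145, 176), (94, 137, 165), (61, 87, 105), (52, 63, 85), (51, 63, 87)]
200 [(36, 51, 75), (36, 51, 78), (45, 65, 91), (97, 139, 170), (101, 147, 178), (101, 146, 179), (103, 147, 180), (102, 148, 181), (102, 146, 178), (100, 146, 177), (101, 145, 177), (101, 145, 177), (101, 145, 177), (88, 127, 153), (51, 70, 88), (36, 51, 76), (38, 53, 79)]
250 [(113, 147, 172), (101, 126, 145), (69, 65, 62), (91, 126, 150), (103, 150, 183), (102, 147, 180), (103, 148, 181), (102, 149, 181), (101, 146, 178), (101, 146, 177), (102, 148, 180), (103, 148, 179), (102, 145, 178), (76, 109, 134), (62, 64, 67), (89, 105, 117), (119, 154, 180)]
[(66, (112, 146, 170)), (68, (103, 119, 132)), (70, (94, 88, 82)), (72, (93, 88, 84)), (74, (97, 132, 158)), (76, (104, 150, 183)), (78, (101, 145, 178)), (80, (101, 145, 178)), (280, (100, 144, 176)), (282, (100, 144, 177)), (284, (100, 144, 177)), (286, (99, 144, 177)), (288, (101, 146, 179)), (290, (90, 126, 151)), (292, (117, 153, 177)), (294, (116, 152, 177)), (296, (118, 153, 179))]
[[ 452.9   12.4  218. ]
 [ 471.9   17.   218. ]
 [ 522.5 -183.2  218. ]
 [ 500.6 -188.5  218. ]] [486.982627   -85.55470889 218.        ]
```

View pics/w1c.png

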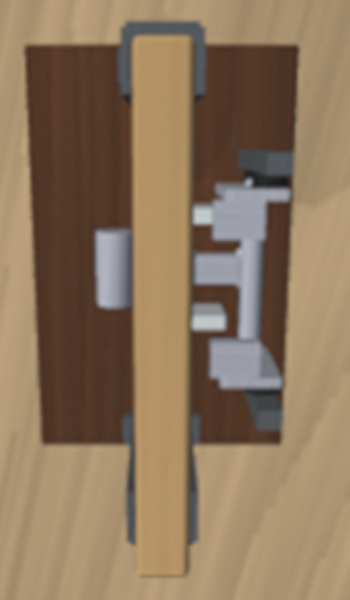

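```bash
cat >> h.py <<'E'
import time
def force(n=5,dt=0.02):
    f=[];s=None
    for _ in range(n):
        s=bot.get_state(); f.append(s["contact_force"]); bot.dwell(dt)
    return s, np.mean(f,0), np.std(f,0)
ROT=[np.pi,0,np.radians(103.6)]
E
python3 - <<'E'
from h import *
bot.move_ptp([487,-85.5,260],ROT)
print(force())
print(bot.movel([487,-85.5,186],max_speed=80,threshold=8)); s,f,_=force(); print(s["t"],s["tcp_pos"],f)
if abs(s["tcp_pos"][2]-186)<3:
    bot.grip(0.0,60); s,f,sd=force(); print(s["t"],s["tcp_pos"],f,sd,s["opening"],s["wrist_torque"])
    cv2.imwrite("pics/w2.png",imaging.capture("wrist"))
E
```

```text
({'t': 3.0333, 'qpos': array([-3.22632316e-01,  1.92549334e-01, -2.40723572e-01,  1.13595700e+00,
        2.34952800e-05,  1.01021410e+00]), 'joint_velocities': array([-0.00331049, -0.01500015,  0.02341762, -0.00384492, -0.0004399 ,
        0.00103925]), 'effort': array([ 4.32958093e-02, -3.65028298e+01,  2.57203013e+01,  2.36279756e-02,
        1.24859689e-03,  6.20331571e-05]), 'tcp_pos': array([487.79138079, -85.46309824, 261.57939229]), 'orientation': array([3.14025348e+00, 8.12936489e-04, 1.80874571e+00]), 'contact_force': array([-0.41771485, -0.14274082,  0.31671145]), 'wrist_torque': array([ 0.00699195, -0.00465987,  0.02720886]), 'opening': 1.0024029825456973}, array([ 0.1038548 , -0.19435245,  0.33346253]), array([0.41305697, 0.25681399, 0.17813781]))
False
4.1917 [487.48498882 -85.63836539 186.60686651] [ 0.03067122 -0.17601587  0.21702038]
4.8833 [487.66174486 -85.34655819 186.38666144] [1.48238551 1.65840606 2.69792257] [0.40057961 0.50939476 0.32615282] 0.2321940145591582 [ 0.33219369 -0.32726313 -0.01134552]
```

View pics/w2.png

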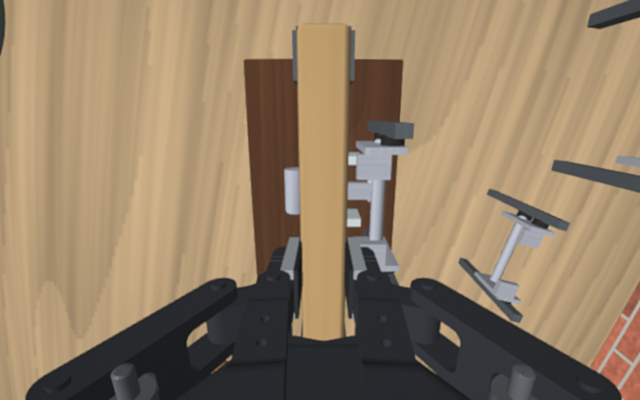

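The fingers hold the bar at its middle (px ≈ (322,270)). Next I'll lift in small steps and log the force.

```bash
cat >> h.py <<'E'
Z0=186.4; XY=[487.6,-85.5]
def step(h,sp=20,n=4):
    bot.movel([XY[0],XY[1],Z0+h],max_speed=sp); s,f,sd=force(n,0.015)
    print(f"t{s['t']:.2f} cmd{h:.1f} h{s['tcp_pos'][2]-Z0:.2f} fx{f[0]:.2f} fy{f[1]:.2f} fz{f[2]:.2f} sd{sd[2]:.2f} op{s['opening']:.3f}",flush=True)
    return s['tcp_pos'][2]-Z0,f[2]
E
python3 - <<'E'
from h import *
for h in (1,2,4,7,10,12,13,14): step(h)
E
```

```text
t5.25 cmd1.0 h0.24 fx4.83 fy0.85 fz-7.58 sd0.84 op0.235
t5.57 cmd2.0 h1.41 fx5.04 fy0.80 fz-8.48 sd0.29 op0.234
t5.88 cmd4.0 h3.60 fx5.30 fy1.08 fz-8.03 sd0.32 op0.239
t6.25 cmd7.0 h6.83 fx4.75 fy0.86 fz-6.59 sd0.30 op0.237
t6.62 cmd10.0 h9.90 fx4.62 fy1.99 fz-6.47 sd0.50 op0.238
t6.93 cmd12.0 h11.92 fx4.23 fy1.74 fz-6.99 sd0.43 op0.235
t7.25 cmd13.0 h12.82 fx5.03 fy1.56 fz-7.29 sd0.59 op0.236
t7.57 cmd14.0 h13.83 fx5.21 fy1.62 fz-7.44 sd0.58 op0.240
```

```bash
python3 - <<'E'
from h import *
c=0
for h in range(15,47):
    x,f=step(h)
    c=c+1 if f<-8.9 else 0
    if c>=4 or f<-14: break
E
```

```text
t7.88 cmd15.0 h14.81 fx5.09 fy1.53 fz-7.46 sd0.53 op0.235
t8.20 cmd16.0 h15.81 fx5.12 fy1.34 fz-7.58 sd0.35 op0.236
t8.52 cmd17.0 h16.82 fx5.49 fy1.65 fz-7.14 sd0.90 op0.239
t8.83 cmd18.0 h17.80 fx5.21 fy1.80 fz-7.71 sd0.69 op0.235
t9.15 cmd19.0 h18.55 fx5.30 fy1.58 fz-9.71 sd0.36 op0.235
t9.47 cmd20.0 h19.44 fx5.68 fy1.18 fz-9.82 sd0.90 op0.234
t9.78 cmd21.0 h20.43 fx5.97 fy1.40 fz-9.73 sd0.17 op0.240
t10.10 cmd22.0 h21.42 fx6.03 fy1.84 fz-10.35 sd0.28 op0.239
```

```bash
python3 - <<'E'
from h import *
for h in list(range(24,44,2))+[43,44,45,46]:
    x,f=step(h)
    if f<-14: break
cv2.imwrite("pics/s3.png",imaging.capture("scene")[130:240,230:380])
E
```

```text
t10.42 cmd24.0 h23.52 fx5.85 fy1.59 fz-9.18 sd0.73 op0.240
t10.73 cmd26.0 h25.49 fx5.94 fy1.31 fz-9.23 sd0.46 op0.238
t11.05 cmd28.0 h27.51 fx5.36 fy1.82 fz-9.44 sd0.38 op0.238
t11.37 cmd30.0 h29.53 fx5.47 fy1.17 fz-9.64 sd0.34 op0.240
t11.68 cmd32.0 h31.55 fx5.72 fy1.77 fz-9.42 sd0.19 op0.239
t12.00 cmd34.0 h33.53 fx5.82 fy1.28 fz-8.90 sd0.53 op0.240
t12.32 cmd36.0 h35.53 fx5.42 fy1.42 fz-8.84 sd0.27 op0.234
t12.63 cmd38.0 h37.55 fx5.30 fy1.27 fz-8.81 sd0.50 op0.234
t12.95 cmd40.0 h39.56 fx5.53 fy1.95 fz-8.37 sd0.42 op0.234
t13.27 cmd42.0 h41.56 fx5.55 fy1.91 fz-8.28 sd0.29 op0.236
t13.58 cmd43.0 h42.48 fx5.41 fy1.61 fz-9.35 sd0.29 op0.237
t13.90 cmd44.0 h43.48 fx5.36 fy1.18 fz-9.27 sd0.45 op0.238
t14.22 cmd45.0 h44.49 fx5.93 fy1.56 fz-9.36 sd0.33 op0.240
t14.53 cmd46.0 h45.50 fx5.86 fy1.77 fz-9.15 sd0.50 op0.240
```

```bash
python3 - <<'E'
from h import *
c=0
for h in np.arange(47,56,0.75):
    x,f=step(h,n=6)
    c=c+1 if f>-8.1 else 0
    if c>=2 or f<-11: break
E
```

```text
t14.93 cmd47.0 h46.50 fx5.56 fy1.15 fz-8.93 sd0.51 op0.234
t15.28 cmd47.8 h47.24 fx5.43 fy1.27 fz-8.87 sd0.36 op0.243
t15.63 cmd48.5 h47.98 fx5.59 fy1.40 fz-9.12 sd0.64 op0.235
t15.98 cmd49.2 h48.75 fx5.83 fy1.13 fz-9.11 sd0.30 op0.231
t16.33 cmd50.0 h49.51 fx5.84 fy1.39 fz-9.43 sd0.31 op0.238
t16.68 cmd50.8 h50.26 fx5.75 fy1.13 fz-8.55 sd0.53 op0.237
t17.03 cmd51.5 h51.04 fx5.51 fy1.24 fz-9.07 sd0.60 op0.239
t17.38 cmd52.2 h51.81 fx5.55 fy1.17 fz-8.71 sd0.52 op0.240
t17.73 cmd53.0 h52.59 fx5.73 fy1.64 fz-8.06 sd0.53 op0.236
t18.08 cmd53.8 h53.39 fx5.24 fy1.62 fz-8.24 sd0.56 op0.233
t18.43 cmd54.5 h54.15 fx5.49 fy1.54 fz-7.84 sd0.53 op0.234
t18.78 cmd55.2 h54.89 fx5.69 fy1.70 fz-7.72 sd0.28 op0.233
```

```bash
python3 - <<'E'
from h import *
s,f,sd=force(20,0.02); print(f,sd,s['tcp_pos'][2]-Z0)
a=imaging.capture("scene"); cv2.imwrite("pics/scene4full.png",a); np.save("ms.npy",imaging.camera_model("scene"),allow_pickle=True)
cv2.imwrite("pics/s4.png",np.hstack([cv2.resize(x,None,fx=5,fy=5,interpolation=cv2.INTER_CUBIC) for x in (cv2.imread("pics/s3.png")[0:110,35:115],a[130:240,265:345])]))
w=imaging.capture("wrist"); cv2.imwrite("pics/w4.png",cv2.resize(w[100:280,230:430],None,fx=3,fy=3,interpolation=cv2.INTER_CUBIC))
E
```

```text
[ 5.49072173  1.47095226 -7.82078474] [0.62553427 0.54227307 0.46440202] 54.86676779404118
```

View pics/s4.png

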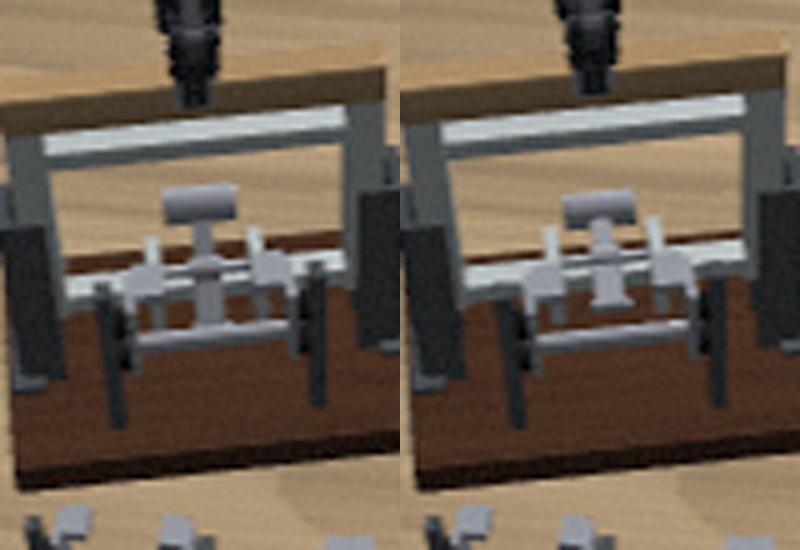

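View pics/w4.png

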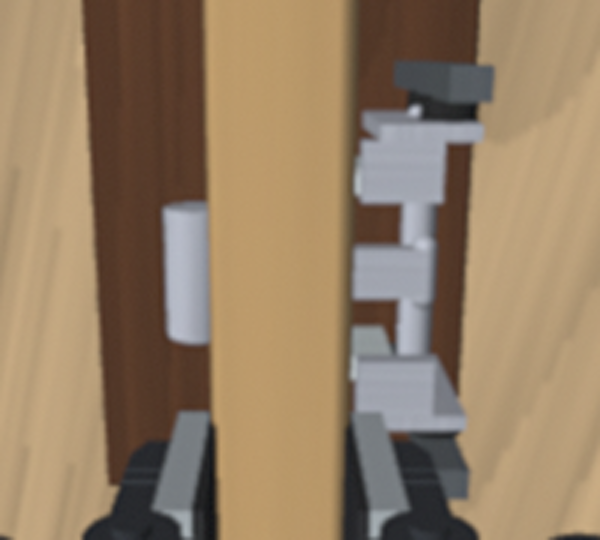

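The pictures agree: at h≈45 mm (left) the nose was tilted down against the rung. Now (right) the pawl is level and its tip, crop y≈300, sits clear above the rung at y≈335. It has snapped past and the extra load is gone, so I'll lower it.

```bash
python3 - <<'E'
from h import *
for h in [54,52,50,48,46,45,44]+list(np.arange(43,34,-0.5)):
    x,f=step(h,n=5)
    if f>-0.3: break
E
```

```text
t19.55 cmd54.0 h53.60 fx5.52 fy1.74 fz-8.23 sd0.41 op0.232
t19.88 cmd52.0 h51.47 fx5.92 fy1.58 fz-8.43 sd0.45 op0.230
t20.22 cmd50.0 h49.41 fx5.51 fy1.77 fz-8.44 sd0.37 op0.233
t20.55 cmd48.0 h47.35 fx5.24 fy1.85 fz-8.80 sd0.61 op0.235
t20.88 cmd46.0 h45.36 fx6.13 fy2.12 fz-8.77 sd0.43 op0.235
t21.22 cmd45.0 h44.42 fx5.54 fy1.93 fz-8.68 sd0.12 op0.236
t21.55 cmd44.0 h43.45 fx5.74 fy1.91 fz-8.09 sd0.51 op0.231
t21.88 cmd43.0 h42.45 fx5.53 fy2.34 fz-8.23 sd0.35 op0.236
t22.22 cmd42.5 h42.03 fx5.54 fy2.19 fz-7.74 sd0.42 op0.232
t22.55 cmd42.0 h41.55 fx5.23 fy1.78 fz-7.30 sd0.22 op0.238
t22.88 cmd41.5 h41.06 fx4.98 fy2.03 fz-7.45 sd0.51 op0.234
t23.22 cmd41.0 h40.55 fx5.47 fy2.02 fz-7.58 sd0.57 op0.230
t23.55 cmd40.5 h40.04 fx5.21 fy2.10 fz-7.17 sd0.19 op0.236
t23.88 cmd40.0 h39.55 fx5.13 fy1.83 fz-7.67 sd0.43 op0.232
t24.22 cmd39.5 h39.05 fx5.01 fy2.00 fz-7.71 sd0.52 op0.236
t24.55 cmd39.0 h38.55 fx5.21 fy1.87 fz-7.74 sd0.70 op0.233
t24.88 cmd38.5 h38.07 fx4.99 fy2.31 fz-7.41 sd0.31 op0.238
t25.22 cmd38.0 h37.54 fx4.97 fy1.57 fz-7.86 sd0.45 op0.233
t25.55 cmd37.5 h37.09 fx4.84 fy1.74 fz-7.34 sd0.43 op0.234
t25.88 cmd37.0 h36.71 fx4.76 fy1.83 fz-6.46 sd0.47 op0.234
t26.22 cmd36.5 h36.33 fx4.52 fy1.95 fz-6.28 sd0.47 op0.236
t26.55 cmd36.0 h36.03 fx4.35 fy2.19 fz-4.39 sd0.20 op0.235
t26.88 cmd35.5 h35.65 fx3.65 fy3.35 fz-2.34 sd0.40 op0.231
t27.22 cmd35.0 h35.17 fx2.73 fy3.90 fz-0.07 sd0.52 op0.234
```

Seated at h≈37: the rung took over the weight within 2 mm. I'll press next.

```bash
python3 - <<'E'
from h import *
h=35.0;f=0
while h>31 and f<11.5:
    h-=0.5 if f<8.5 else 0.2
    x,f=step(h,n=5)
for _ in range(8):
    s,g,sd=force(10,0.015); print(round(s['t'],2),g.round(2),round(s['tcp_pos'][2]-Z0,2))
open("h.txt","w").write(str(h))
a=imaging.capture("scene"); cv2.imwrite("pics/s5.png",cv2.resize(a[130:240,265:345],None,fx=5,fy=5,interpolation=cv2.INTER_CUBIC))
E
```

```text
t27.55 cmd34.5 h34.68 fx1.97 fy4.36 fz1.68 sd0.42 op0.234
t27.88 cmd34.0 h34.16 fx1.96 fy4.51 fz2.44 sd0.33 op0.233
t28.22 cmd33.5 h33.81 fx2.06 fy4.92 fz3.06 sd0.29 op0.236
t28.55 cmd33.0 h33.48 fx1.61 fy4.75 fz4.30 sd0.49 op0.234
t28.88 cmd32.5 h33.12 fx0.86 fy5.07 fz5.65 sd0.48 op0.234
t29.22 cmd32.0 h32.80 fx0.85 fy5.44 fz6.73 sd0.23 op0.238
t29.55 cmd31.5 h32.45 fx0.30 fy4.68 fz7.79 sd0.66 op0.236
t29.88 cmd31.0 h32.15 fx0.12 fy5.29 fz9.00 sd0.37 op0.233
30.05 [0.01 5.33 9.14] 32.14
30.22 [0.03 5.35 9.09] 32.12
30.38 [-0.16  5.3   8.88] 32.11
30.55 [-0.16  5.47  8.53] 32.13
30.72 [-0.13  5.09  8.87] 32.14
30.88 [-0.38  4.97  8.79] 32.12
31.05 [-0.09  5.25  9.07] 32.15
31.22 [0.01 5.22 8.99] 32.12
```

View pics/s5.png

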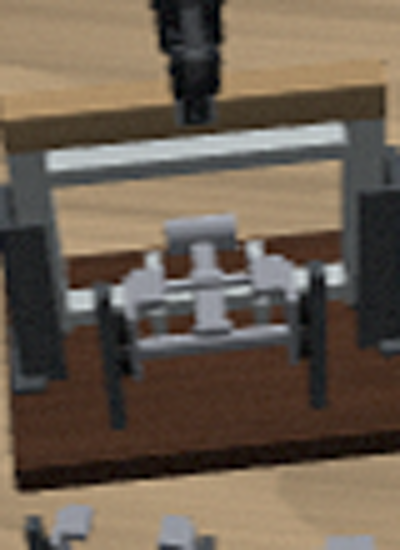

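The nose sits on the rung and it's holding 9 N. I'll continue to 12 N.

```bash
python3 - <<'E'
from h import *
h=31.0;f=9
while h>28.5 and f<11.9:
    h-=0.4 if f<11 else 0.2
    x,f=step(h,n=6)
for _ in range(9):
    s,g,sd=force(10,0.015); print(round(s['t'],2),g.round(2),round(s['tcp_pos'][2]-Z0,2))
open("h.txt","w").write(str(h))
E
```

```text
t31.62 cmd30.6 h31.88 fx-0.81 fy5.48 fz10.13 sd0.68 op0.231
t31.97 cmd30.2 h31.63 fx-0.98 fy5.33 fz10.99 sd0.41 op0.237
t32.32 cmd29.8 h31.37 fx-1.44 fy5.70 fz11.86 sd0.27 op0.235
t32.67 cmd29.6 h31.29 fx-1.70 fy5.59 fz12.87 sd0.67 op0.232
32.83 [-1.67  5.78 12.58] 31.29
33.0 [-1.39  5.51 12.66] 31.29
33.17 [-1.62  5.71 12.73] 31.31
33.33 [-1.54  5.57 12.89] 31.27
33.5 [-1.47  5.61 12.96] 31.28
33.67 [-1.35  5.78 12.66] 31.29
33.83 [-1.51  5.83 12.84] 31.29
34.0 [-1.46  5.7  12.77] 31.28
34.17 [-1.54  5.86 12.71] 31.28
```

```bash
python3 - <<'E'
from h import *
h=29.6;f=12
while h<37 and f>0.3:
    h+=0.5
    x,f=step(h,n=5)
bot.grip(0.85); s,g,sd=force(); print(s['t'],g,s['opening'],s['tcp_pos'])
a=imaging.capture("scene"); cv2.imwrite("pics/s6.png",cv2.resize(a[130:240,265:345],None,fx=5,fy=5,interpolation=cv2.INTER_CUBIC))
w=imaging.capture("wrist"); cv2.imwrite("pics/w6.png",w)
E
```

```text
t34.50 cmd30.1 h31.66 fx-1.08 fy5.48 fz11.72 sd0.30 op0.234
t34.83 cmd30.6 h32.03 fx-0.61 fy5.68 fz11.15 sd0.54 op0.237
t35.17 cmd31.1 h32.37 fx-0.65 fy5.17 fz10.32 sd0.57 op0.233
t35.50 cmd31.6 h32.70 fx-0.27 fy4.91 fz8.31 sd0.59 op0.233
t35.83 cmd32.1 h33.03 fx0.45 fy5.53 fz7.86 sd0.31 op0.236
t36.17 cmd32.6 h33.37 fx0.37 fy5.10 fz6.63 sd0.31 op0.234
t36.50 cmd33.1 h33.67 fx1.07 fy4.93 fz5.48 sd0.33 op0.235
t36.83 cmd33.6 h34.01 fx1.57 fy4.99 fz4.32 sd0.37 op0.234
t37.17 cmd34.1 h34.34 fx1.40 fy4.94 fz3.39 sd0.64 op0.233
t37.50 cmd34.6 h34.68 fx2.46 fy4.70 fz2.02 sd0.52 op0.235
t37.83 cmd35.1 h34.99 fx2.47 fy4.32 fz0.72 sd0.30 op0.230
t38.17 cmd35.6 h35.33 fx2.92 fy4.18 fz-0.43 sd0.56 op0.237
38.8 [-0.06268378  0.06651399  0.07108784] 0.8489762336916404 [487.53306972 -85.66138589 222.01204811]
```

View pics/s6.png

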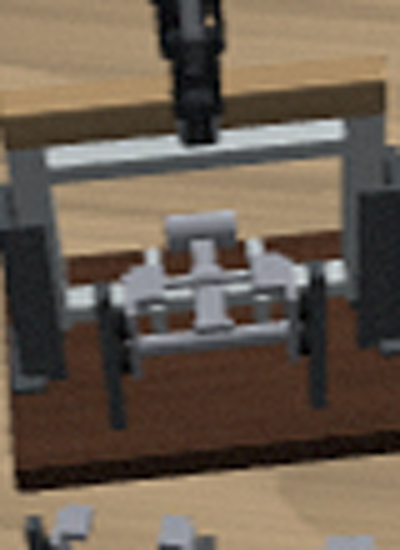

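View pics/w6.png

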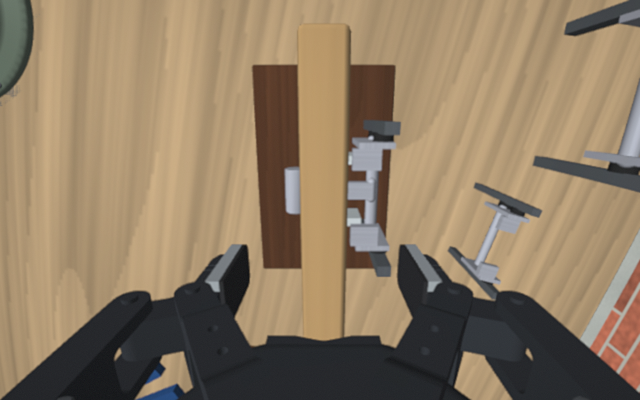

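The bar stands on its latch, with the nose on the rung at crop (210,325), and both fingers are clear of it. I'll retreat straight up.

```bash
python3 - <<'E'
from h import *
print(bot.movel([487.5,-85.6,345],max_speed=120,threshold=6))
bot.dwell(0.5); s,f,_=force(); print(s['t'],s['tcp_pos'],f)
a=imaging.capture("scene"); cv2.imwrite("pics/s7.png",a)
m=imaging.camera_model("wrist"); w=imaging.capture("wrist"); cv2.imwrite("pics/w7.png",w)
b=cv2.imread("pics/scene0.png"); d=cv2.absdiff(a,b).max(2)
for n,(x,y,r) in dict(jar=(446,195,22),driver=(216,192,26),offcut=(453,243,25),small=(290,243,20),large=(355,260,30)).items(): print(n,(d[y-r:y+r,x-r:x+r]>40).sum())
E
```

```text
False
40.6583 [487.48247585 -85.60880221 344.95435113] [ 0.30960279 -0.15076856 -0.44304824]
jar 0
driver 0
offcut 0
small 0
large 0
```

View pics/s7.png

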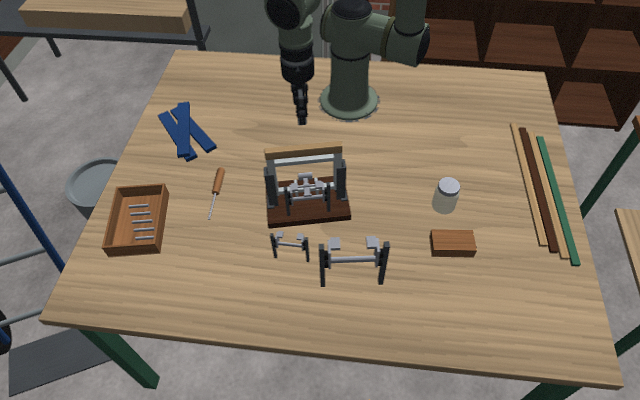

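The support stands raised, with the bar at px (303,153). The gripper is clear and the bystanders haven't moved.

```bash
python3 -c "
from bench import bot; print(bot.sign_off())"
```

```text
the job is handed in; nothing more can be done
None
```

The support is standing on its latch, and I handed the job in at about 41 s of the 72 s allowed.

- **Lift:** I gripped the head bar at its middle with 60 N and raised it in small steps. The pawl met the rung at about 18 mm, which puts L at roughly -12 mm. The extra load faded out at about 52–53 mm. That force drop was gradual rather than a sharp snap, so I checked the pictures, which showed the pawl level and clear above the rung. I stopped at 55 mm and saw no load rise from the stop.
- **Lower:** The rung took the weight at about 37 mm, and the tool force reached zero at about 35 mm.
- **Press:** The first press reached only about 9 N because I hit my own travel cap. I then pressed on to about 12.7 N and held it for 1.5 s, slightly above the 12 N asked. The head height stayed steady throughout.
- **Release:** I unloaded to about 0 N, opened the gripper and moved straight up.
- **Last checks:** The head stayed up with the nose on the rung, and the tool force was about 0. Comparing before and after pictures showed no change at the jar, screwdriver, offcut or the two loose brackets.

A side force of about 5–6 N on the bar during the lift and press suggests the grip was slightly off-centre, but it caused no visible trouble.

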